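# Work the corroded bolt of the long reagent chest free

### The job

The slide bolt on the longer of the two steel reagent chests has seized with corrosion and must be freed so the lid can be opened. Work it to and fro by its upright tab: draw it a short way until it binds, push it back home, draw it again until it binds farther out, push it home once more, and then draw it fully open and let go. Leave the shorter chest's bolt shut and do not disturb the brown bottle.

Things in the scene. Friction and masses are not known exactly. Their poses are not given: they have to be found in the camera images.
- long_bolt (a joint): travel of the seized bolt (m): 0 home, a firm stop; 0.070 fully open; starts within 3 mm of home. Drags about 5 N, stays where left. The first stroke binds hard at 25 mm: go past 20 but do not force it, then push it back to under 4 mm. The second binds hard at 48 mm: go past 43, then back to under 4 mm. Then it runs to 70 mm
- long_bolt_tab (a point): grip point on the seized bolt's upright dark steel tab, which stands up from the rod: 14 mm thick along the stroke, 26 mm across it, top 142 mm above the bench. The point is on its centre line, 16 mm below the top. Own y axis: level, the way the bolt is drawn open; z up. Gripped with a finger before and behind along the stroke it cannot slip
- long_chest: the longer grey steel chest, fixed: 280 mm along the stroke, 160 mm across, lid top 80 mm above the bench; origin under its centre. Its y axis is the way its bolt opens: from the keeper strap at the painted end rim towards the lid hinges. Apart from the tab nothing on the lid is higher than 98 mm above the bench. Left or right of the short chest
- short_bolt (a joint): travel of the like bolt on the shorter chest (170 mm along the stroke, 160 mm across, same height and finish), m: 0 = shut, as it starts. It runs easily and must stay shut
- bottle_mid (a point): centre, half-way up, of the loose brown glass bottle with a blue cap, 68 mm across, 170 mm tall, upright on the bench beyond the chests; leave it alone
Not all that is in view belongs to the job. Leave any orange look-alike of the part that bears short_bolt alone.

How it is judged:
On the way, in this order (a step that is already met when the one before it is completed fails the run):
1. the seized bolt is drawn a first short way, more than 12 mm (value of joint long_bolt above 0.012 m), for 0.1 s.
2. it is pushed back home, to less than 5 mm (value of joint long_bolt below 0.005 m), for 0.1 s.
3. it is drawn again, farther, more than 32 mm (value of joint long_bolt above 0.032 m), for 0.1 s.
4. it is pushed back home once more, to less than 10 mm (value of joint long_bolt below 0.01 m), for 0.1 s.
At the end, for the whole second after the job is handed in: the long chest's bolt is at rest, drawn open by more than 58 mm of its 70 mm; the short chest's bolt is still within 10 mm of shut and the bottle stands upright within 10 degrees (value of joint long_bolt above 0.058 m and velocity of joint long_bolt below 0.01 m/s and value of joint short_bolt below 0.01 m and angle between bottle_mid's own z axis and vertical below 0.17 rad); the robot touches nothing.
It fails at once if the short chest's bolt is drawn more than 10 mm (value of joint short_bolt above 0.01 m).
It fails at once if the bottle is moved more than 20 mm or tipped more than 17 degrees (distance of bottle_mid from where it was at the start of the episode above 0.02 m or angle between bottle_mid's own z axis and vertical above 0.3 rad).
It also fails if it takes over 42 s, if anything falls off the work surface, if the arm or the gripper's body presses on something with over 40 N, if the wrist force passes 120 N, or if a joint passes its speed limit or range.

### The arm

A 7-joint arm with a two-finger parallel gripper is mounted at the origin on the work surface. World frame = base frame: x ahead of the robot, y to its left, z up, the work surface at z = 0. Lengths are in m, angles in rad, forces in N, time in s.
With the tool pointing down it reaches from about 0.4 to 0.85 m from the base axis. Payload 4.4 kg.
Tool frame: the origin (TCP) lies at the very end of the fingers, on their centre line; the grasp point (between the pads) lies 19 mm behind it; z points along the fingers, y is the line along which they close (so a half turn about z gives the same grasp; the last joint's range is limited). The gripper opens to 94 mm and grips with 3 to 60 N. Pads are 16 mm wide; open, the fingers measure 119 mm over their backs; the gripper's body (75 mm by 177 mm) begins 78 mm behind the grasp point.
Start: joints at [-1.23, 0.628, 0.038, 1.517, -0.027, 0.996, -0.02], TCP at [0.257, 0.597, 0.205] pointing down, gripper open.
Joint ranges: [-3.06, 3.06], [-0.37, 2.12], [-1.25, 1.32], [0.18, 2.47], [-1.1, 4.24], [0.23, 1.98], [-2.94, 2.94]. Speed limits (rad/s): [2.57, 2.57, 3.14, 3.14, 3.14, 3.14, 3.14].

### API

Orientations are given as a rotation vector (axis times angle).
In Python, from rig import r gives the robot as it stands.
- The arm moves only by the tool apply_moves, never from a script. Its argument "deltas" is text: rows parted by semicolons, each of 7 numbers parted by spaces: the closure in counts, from 0 (fully open) to 255 (shut), then the shift along the world's x, y, z in m, then the turn, a rotation vector about the world's x, y, z in rad. In form: claw dx dy dz ax ay az; .... A call has 1 to 20 rows; each row shifts and turns the commanded pose from where the row before left it; what a row does not reach is not made up. A row lasts 1/12 s, in which the tool goes at most 41.7 mm and 7.16 degrees, less where a joint would pass 70% of its speed; a pose out of reach is approached as far as the arm can. A call is refused whole if a number of a shift passes 0.0417 or a number of a turn 0.125, either way. A call with a gripper value outside its range is refused whole. The fingers move at their own pace and stop on an object; "grip_force" is the grip in N (left out, the last holds). Time passes only in rows, so rows that do not move let the fingers close. It gives the time, the measured TCP pose, the force, the opening and the grip force at its end, in the units of the state.
- r.get_state(): the state, without advancing time (a new reading comes with each control period).
- r.snapshot(name): name is "scene" or "top" or "wrist"; returns a dict with "pixels" (420x560x3 uint8, blue, green, red), "fovy" (degrees; the focal length in pixels is half the picture's height over the tangent of half this angle, whatever the lens; pixels are square), "cx", "cy" (the principal point, pixels), "dist_coeffs" ([k1, k2, p1, p2, k3] as OpenCV has them; the pictures are not rectified), "camera_from_world" (4x4, takes a point from world to camera coordinates). Camera axes: x right, y down, z forward; pixel columns grow to the right and rows downward; lengths in m; the calibration is good to about 2 mm. A picture is of the moment at which its call begins. There is no depth.
- r.close_job(): hands the job in; it is judged then, once.
The state is a dict: "time": time; "q": joint angles; "qvel": joint speeds; "joint_torque": joint torques, N m; "eef_pos": TCP position; "tool_rot": TCP orientation; "contact_force": force on the tool from outside, world axes, zero at the start; "ft_torque": the same for the moment, N m; "opening": finger opening in m; "grip_force": force on a finger pad.
Only numpy, scipy, OpenCV 4.12 (cv2) and the standard library are available. Lean on these libraries where they do the work, as an engineer would, in place of code of your own. Each camera call takes 0.05 s, during which the arm holds its last target. There are 200 camera calls.

## Working session

There is one attempt and no reset: what is moved stays moved. The work goes in short steps, Python scripts to look and compute and a tool call to move; the robot and the scene stay as the last step left them, time stands still between calls to the robot, and variables do not carry over. Pictures are saved under pics/ and viewed, at most 10 in all, crops included, and the job is handed in when it is done.

Besides the shell and the picture viewer there is one more tool, called after "Request:" as name(argument=value, ...), one argument or row to a line, values as JSON. apply_moves: Moves the arm, as the interface text tells. Its arguments: {"type":"object","properties":{"deltas":{"type":"string"},"grip_force":{"type":"number"}},"required":["deltas"]}

```bash
mkdir -p pics; cat > h.py <<'E'
import numpy as np, cv2
from rig import r
def K(s):
    f=s["pixels"].shape[0]/2/np.tan(np.radians(s["fovy"])/2)
    return np.array([[f,0,s["cx"]],[0,f,s["cy"]],[0,0,1.]])
def ray(s,px):
    p=cv2.undistortPoints(np.array(px,float).reshape(-1,1,2),K(s),np.array(s["dist_coeffs"],float)).reshape(-1,2)
    T=np.array(s["camera_from_world"]);R=T[:3,:3];o=-R.T@T[:3,3]
    return o,np.c_[p,np.ones(len(p))]@R
def onz(s,px,z):
    o,d=ray(s,px); return o+d*((z-o[2])/d[:,2])[:,None]
def proj(s,P):
    T=np.array(s["camera_from_world"])
    return cv2.projectPoints(np.array(P,float).reshape(-1,3),cv2.Rodrigues(T[:3,:3])[0],T[:3,3],K(s),np.array(s["dist_coeffs"],float))[0].reshape(-1,2)
E
python3 - <<'E'
from h import *
import pickle
S={n:r.snapshot(n) for n in("scene","top")}
pickle.dump(S,open("s.pkl","wb"))
for n in S: cv2.imwrite(f"pics/{n}.png",S[n]["pixels"]); print(n,onz(S[n],[[280,210]],0), np.linalg.inv(S[n]["camera_from_world"])[:3,3])
st=r.get_state();print(st)
E
```

```text
scene [[ 0.50464576 -0.03544469  0.        ]] [ 0.80651023 -0.64519967  0.85893362]
top [[ 0.52524021 -0.11987044  0.        ]] [ 0.3932122  -0.12388399  1.08411197]
{'time': 0.1, 'q': array([-1.22978837,  0.62923061,  0.03846756,  1.51825503, -0.02702885,
        0.99632336, -0.01996833]), 'qvel': array([ 0.00026154, -0.00136619,  0.00040664, -0.00272542, -0.00013972,
       -0.00066294, -0.00023752]), 'joint_torque': array([ 2.80477558e-03, -5.50794804e+01,  1.14736509e+00, -1.87118554e+01,
       -5.21954452e-02,  1.91663043e-02,  4.58888189e-05]), 'eef_pos': array([0.25692965, 0.59640931, 0.20466558]), 'tool_rot': array([-6.34550025e-01, -3.07649461e+00,  2.61351957e-03]), 'contact_force': array([-0.28081221,  0.31956422,  0.84001826]), 'ft_torque': array([ 0.00547248,  0.0326214 , -0.02030179]), 'grip_force': 0.0, 'opening': 0.09387109506294183}
```

View pics/top.png

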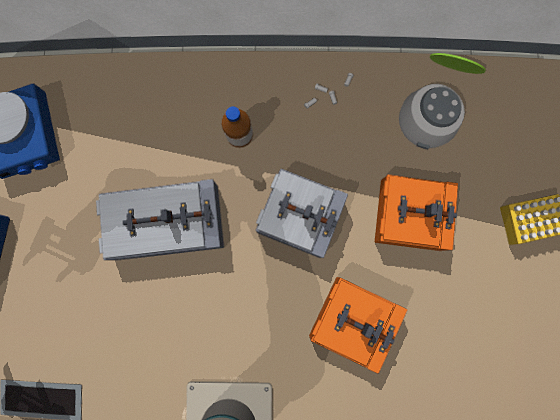

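View pics/scene.png

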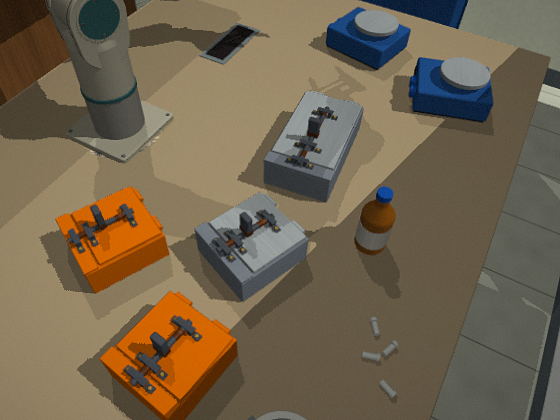

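Candidates for the wanted tab:
- Long grey chest, top view (162,220). This is the one that fits the description.
- Short grey chest at (302,213).
- Orange look-alikes at (418,212) and (360,325).

I'll check the long chest in one close crop.

```bash
python3 - <<'E'
from h import *
import pickle
S=pickle.load(open("s.pkl","rb"))
a=cv2.resize(S["top"]["pixels"][170:270,90:232],None,fx=4,fy=4,interpolation=cv2.INTER_CUBIC)[:, :]
b=cv2.resize(S["scene"]["pixels"][85:205,260:368],None,fx=10/3,fy=10/3,interpolation=cv2.INTER_CUBIC)
h=max(a.shape[0],b.shape[0]); 
a=cv2.resize(a,(430,303));b=b
c=np.zeros((400,800,3),np.uint8);c[:303,:430]=a;c[:400,435:435+b.shape[1]]=b
cv2.imwrite("pics/c.png",c);print(b.shape,430/142)
# chest corners guesses
print(onz(S["top"],[[97,194],[216,180],[224,247],[105,258]],0.08))
E
```

```text
(400, 360, 3) 3.028169014084507
[[0.55193582 0.31401803 0.08      ]
 [0.5855547  0.02986419 0.08      ]
 [0.42936703 0.00800994 0.08      ]
 [0.40119355 0.2868514  0.08      ]]
```

View pics/c.png

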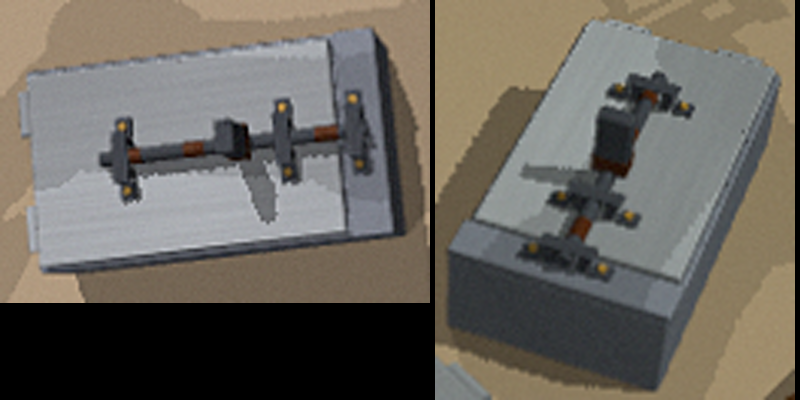

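Crop: the long chest's rim (keeper strap) is at the right, crop (355,130), and the hinges are at the left. The upright tab is at top-view crop (230,140) and scene crop (615,135). Next I'll get the axis from the yellow screws and the tab from both views.

```bash
python3 - <<'E'
from h import *
import pickle
S=pickle.load(open("s.pkl","rb"))
t,s=S["top"],S["scene"]
# screws top (crop px->image)
c=np.array([[122,126],[128,190],[282,106],[288,172],[352,98],[360,164]])/3.028+[90,170]
P=onz(t,c,0.095);m=(P[::2]+P[1::2])/2;print("screw mids top",m.round(4))
c=np.array([[619,90],[685,107],[558,197],[631,216],[532,248],[603,268]]);c=(c-[435,0])*.3+[260,85]
P=onz(s,c,0.095);m2=(P[::2]+P[1::2])/2;print("scene",m2.round(4))
ti=onz(t,[[164,213.9]],.142);si=onz(s,[[314.6,118.9]],.142);print(ti,si)
o1,d1=ray(t,[[164,213.9]]);o2,d2=ray(s,[[314.6,118.9]])
A=np.c_[d1[0],-d2[0]];k=np.linalg.lstsq(A,o2-o1,rcond=None)[0];print(o1+k[0]*d1[0],o2+k[1]*d2[0])
a=cv2.resize(t["pixels"][196:232,150:186],(396,396),interpolation=cv2.INTER_CUBIC)
b=cv2.resize(s["pixels"][108:144,298:334],(396,396),interpolation=cv2.INTER_CUBIC)
cv2.imwrite("pics/d.png",np.clip(np.hstack([a,b])*1.5,0,255).astype(np.uint8))
E
```

```text
screw mids top [[0.4841 0.222  0.095 ]
 [0.4992 0.0991 0.095 ]
 [0.5055 0.0452 0.095 ]]
scene [[0.49   0.2112 0.095 ]
 [0.5044 0.0895 0.095 ]
 [0.5109 0.0368 0.095 ]]
[[0.4982931  0.13312009 0.142     ]] [[0.49559779 0.13285561 0.142     ]]
[0.49807519 0.13258715 0.14395362] [0.49620624 0.13133297 0.14340303]
```

View pics/d.png

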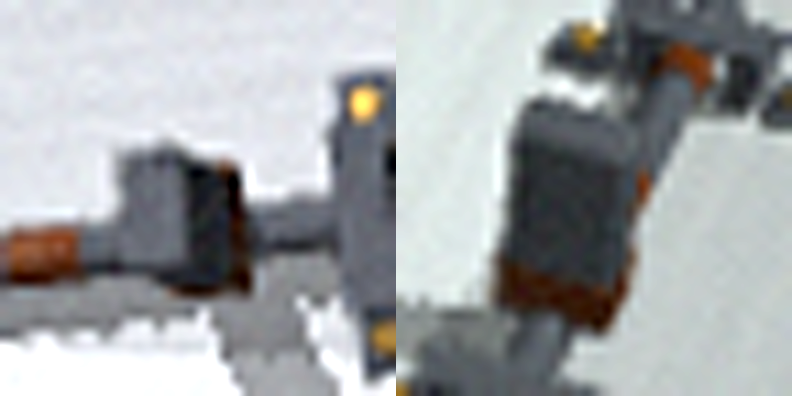

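The tab's top face is centred at top (164,215) and scene (314.5,119.6). Both views give about (0.496, 0.133, 0.142), which matches the stated height. The stroke points at (-0.12, 0.993). I'll move above it.

Request:
apply_moves(
  deltas="0 .0149 -.029 0 0 0 .033;0 .0149 -.029 0 0 0 .033;0 .0149 -.029 0 0 0 .033;0 .0149 -.029 0 0 0 .033;0 .0149 -.029 0 0 0 .033;0 .0149 -.029 0 0 0 .033;0 .0149 -.029 0 0 0 .033;0 .0149 -.029 0 0 0 .033;0 .0149 -.029 0 0 0 .033;0 .0149 -.029 0 0 0 .033;0 .0149 -.029 0 0 0 .033;0 .0149 -.029 0 0 0 .033;0 .0149 -.029 0 0 0 .033;0 .0149 -.029 0 0 0 .033;0 .0149 -.029 0 0 0 .033;0 .0149 -.029 0 0 0 .033;0 0 0 0 0 0 0;0 0 0 0 0 0 0",
  grip_force=30,
)

```text
time: 1.6
eef_pos: [0.496, 0.1308, 0.2051]
tool_rot: [0.182, -3.136, 0.001]
contact_force: [0.3, -0.2, 0.5]
opening: 0.0941
grip_force: 0.0
```

```bash
python3 - <<'E'
from h import *
from scipy.spatial.transform import Rotation as R
st=r.get_state();print(st["time"],st["eef_pos"],R.from_rotvec(st["tool_rot"]).as_matrix().round(3))
w=r.snapshot("wrist");p=w["pixels"].copy()
for q,c in zip(proj(w,[[.4955,.133,.142],[.4955-.012,.133+.099,.095]]),[(0,0,255),(0,255,0)]):
    print(q);cv2.circle(p,tuple(int(v) for v in q),3,c,-1)
cv2.imwrite("pics/w.png",p)
E
```

```text
1.6 [0.49600959 0.13080659 0.20514174] [[-0.993 -0.116 -0.001]
 [-0.116  0.993 -0.001]
 [ 0.001 -0.001 -1.   ]]
[286.62684204 221.78298559]
[398.15722241 204.7362962 ]
```

View pics/w.png

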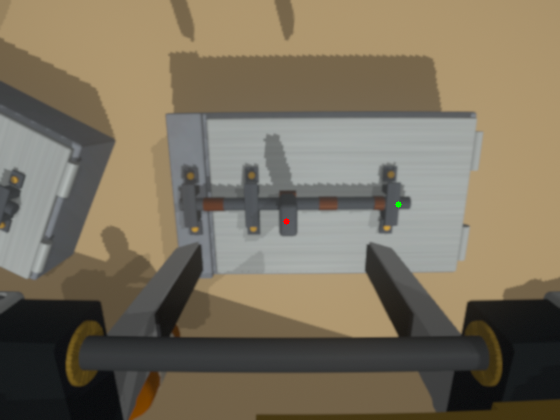

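The wrist view puts the projected tab point at (287,222), on the dark tab at (288,215), and the axis lies along the rod. Descend and grip.

Request:
apply_moves(
  deltas="0 0 .002 -.02 0 0 0;0 0 0 -.02 0 0 0;0 0 0 -.02 0 0 0;0 0 0 -.02 0 0 0;0 0 0 -.0175 0 0 0;0 0 0 0 0 0 0;120 0 0 0 0 0 0;180 0 0 0 0 0 0;255 0 0 0 0 0 0;255 0 0 0 0 0 0;255 0 0 0 0 0 0;255 0 0 0 0 0 0;255 0 0 0 0 0 0;255 0 0 0 0 0 0;255 0 0 0 0 0 0",
  grip_force=30,
)

```text
time: 2.9
eef_pos: [0.4956, 0.1349, 0.1081]
tool_rot: [-0.19, 3.136, 0.0]
contact_force: [-0.7, -0.4, -0.4]
opening: 0.0373
grip_force: 0.0
```

Request:
apply_moves(
  deltas="255 0 0 0 0 0 0;255 0 0 0 0 0 0;255 0 0 0 0 0 0;255 0 0 0 0 0 0;255 0 0 0 0 0 0;255 0 0 0 0 0 0;255 0 0 0 0 0 0;255 0 0 0 0 0 0",
  grip_force=30,
)

```text
time: 3.57
eef_pos: [0.4956, 0.1343, 0.1079]
tool_rot: [0.19, -3.136, 0.001]
contact_force: [0.7, -4.4, -1.2]
opening: 0.0134
grip_force: 30.0
```

Request:
apply_moves(
  deltas="255 -.0004 .003 0 0 0 0;255 -.0004 .003 0 0 0 0;255 -.0004 .003 0 0 0 0;255 -.0004 .003 0 0 0 0;255 -.0004 .003 0 0 0 0;255 -.0004 .003 0 0 0 0;255 0 0 0 0 0 0",
)

```text
time: 4.15
eef_pos: [0.4934, 0.1526, 0.1079]
tool_rot: [-0.19, 3.136, -0.001]
contact_force: [0.9, -3.8, -0.0]
opening: 0.0136
grip_force: 30.0
```

Request:
apply_moves(
  deltas="255 -.0002 .0015 0 0 0 0;255 -.0002 .0015 0 0 0 0;255 0 0 0 0 0 0;255 0 0 0 0 0 0",
)

```text
time: 4.48
eef_pos: [0.493, 0.1555, 0.1079]
tool_rot: [-0.19, 3.136, -0.001]
contact_force: [1.5, -4.2, -1.5]
opening: 0.0138
grip_force: 30.0
```

Request:
apply_moves(
  deltas="255 .0004 -.003 0 0 0 0;255 .0004 -.003 0 0 0 0;255 .0004 -.003 0 0 0 0;255 .0004 -.003 0 0 0 0;255 .0004 -.003 0 0 0 0;255 .0004 -.003 0 0 0 0;255 .0003 -.002 0 0 0 0;255 .0001 -.001 0 0 0 0;255 0 0 0 0 0 0;255 0 0 0 0 0 0",
)

```text
time: 5.32
eef_pos: [0.4952, 0.1377, 0.1079]
tool_rot: [-0.193, 3.136, 0.005]
contact_force: [-0.1, 5.1, -3.1]
opening: 0.0139
grip_force: 30.0
```

Request:
apply_moves(
  deltas="255 .0002 -.0015 0 0 0 0;255 .0002 -.0015 0 0 0 0;255 0 0 0 0 0 0;255 0 0 0 0 0 0",
)

```text
time: 5.65
eef_pos: [0.4956, 0.1341, 0.1079]
tool_rot: [0.193, -3.136, -0.004]
contact_force: [-0.3, 4.1, -2.8]
opening: 0.0139
grip_force: 30.0
```

Request:
apply_moves(
  deltas="255 .0001 -.001 0 0 0 0;255 0 -.001 0 0 0 0;255 0 0 0 0 0 0",
)

```text
time: 5.9
eef_pos: [0.4959, 0.1318, 0.1079]
tool_rot: [-0.192, 3.135, 0.003]
contact_force: [1.0, 4.0, -2.6]
opening: 0.0136
grip_force: 30.0
```

Request:
apply_moves(
  deltas="255 -.0005 .004 0 0 0 0;255 -.0005 .004 0 0 0 0;255 -.0005 .004 0 0 0 0;255 -.0005 .004 0 0 0 0;255 -.0005 .004 0 0 0 0;255 -.0005 .004 0 0 0 0;255 -.0005 .004 0 0 0 0;255 -.0005 .004 0 0 0 0;255 -.0005 .004 0 0 0 0;255 -.0005 .004 0 0 0 0;255 0 0 0 0 0 0;255 0 0 0 0 0 0",
)

```text
time: 6.9
eef_pos: [0.4914, 0.1684, 0.1079]
tool_rot: [-0.189, 3.136, -0.003]
contact_force: [2.3, -4.7, -1.4]
opening: 0.0139
grip_force: 30.0
```

Request:
apply_moves(
  deltas="255 -.0003 .002 0 0 0 0;255 -.0003 .002 0 0 0 0;255 -.0002 .002 0 0 0 0;255 -.0002 .002 0 0 0 0;255 0 0 0 0 0 0;255 0 0 0 0 0 0",
)

```text
time: 7.4
eef_pos: [0.4903, 0.1768, 0.1079]
tool_rot: [-0.189, 3.136, -0.002]
contact_force: [2.2, -4.7, -1.7]
opening: 0.0141
grip_force: 30.0
```

Request:
apply_moves(
  deltas="255 .0005 -.004 0 0 0 0;255 .0005 -.004 0 0 0 0;255 .0005 -.004 0 0 0 0;255 .0005 -.004 0 0 0 0;255 .0005 -.004 0 0 0 0;255 .0005 -.004 0 0 0 0;255 .0005 -.004 0 0 0 0;255 .0005 -.004 0 0 0 0;255 .0005 -.004 0 0 0 0;255 .0005 -.004 0 0 0 0;255 .0004 -.003 0 0 0 0;255 0 0 0 0 0 0;255 0 0 0 0 0 0",
)

```text
time: 8.48
eef_pos: [0.4953, 0.137, 0.1079]
tool_rot: [-0.192, 3.135, 0.004]
contact_force: [0.5, 5.0, -4.1]
opening: 0.0136
grip_force: 30.0
```

Request:
apply_moves(
  deltas="255 .0002 -.0015 0 0 0 0;255 .0002 -.0015 0 0 0 0;255 .0001 -.001 0 0 0 0;255 0 0 0 0 0 0;255 0 0 0 0 0 0",
)

```text
time: 8.9
eef_pos: [0.4958, 0.1326, 0.1079]
tool_rot: [-0.192, 3.136, 0.003]
contact_force: [1.2, 6.0, -4.6]
opening: 0.0138
grip_force: 30.0
```

Request:
apply_moves(
  deltas="255 -.0005 .004 0 0 0 0;255 -.0005 .004 0 0 0 0;255 -.0005 .004 0 0 0 0;255 -.0005 .004 0 0 0 0;255 -.0005 .004 0 0 0 0;255 -.0005 .004 0 0 0 0;255 -.0005 .004 0 0 0 0;255 -.0005 .004 0 0 0 0;255 -.0005 .004 0 0 0 0;255 -.0005 .004 0 0 0 0;255 -.0005 .004 0 0 0 0;255 -.0005 .004 0 0 0 0;255 -.0005 .004 0 0 0 0;255 -.0005 .004 0 0 0 0;255 -.0005 .004 0 0 0 0;255 -.0005 .004 0 0 0 0;255 0 0 0 0 0 0;255 0 0 0 0 0 0",
)

```text
time: 10.4
eef_pos: [0.4883, 0.1933, 0.1079]
tool_rot: [0.189, -3.136, 0.003]
contact_force: [2.1, -4.9, -1.5]
opening: 0.0138
grip_force: 30.0
```

Travel is about 62 mm. I'll draw a little more, then release with the fingers centred and lift.

Request:
apply_moves(
  deltas="255 -.0003 .002 0 0 0 0;255 -.0003 .002 0 0 0 0;255 -.0001 .001 0 0 0 0;255 0 0 0 0 0 0;255 0 0 0 0 0 0;0 0 0 0 0 0 0;0 0 0 0 0 0 0;0 0 0 0 0 0 0;0 0 0 0 0 0 0;0 0 0 0 0 0 0;0 0 0 0 0 0 0;0 0 0 0 0 0 0;0 0 0 0 0 0 0",
)

```text
time: 11.48
eef_pos: [0.4872, 0.2001, 0.108]
tool_rot: [0.19, -3.136, -0.0]
contact_force: [-0.6, -0.9, -0.0]
opening: 0.0636
grip_force: 0.0
```

Request:
apply_moves(
  deltas="0 0 0 0 0 0 0;0 0 0 0 0 0 0;0 0 0 0 0 0 0;0 0 0 .02 0 0 0;0 0 0 .02 0 0 0;0 0 0 .02 0 0 0;0 0 0 .02 0 0 0;0 0 0 .02 0 0 0;0 0 0 0 0 0 0;0 0 0 0 0 0 0;0 0 0 0 0 0 0",
)

```text
time: 12.4
eef_pos: [0.4867, 0.1997, 0.2073]
tool_rot: [0.19, -3.135, 0.001]
contact_force: [0.1, 0.1, -0.7]
opening: 0.094
grip_force: 0.0
```

```bash
python3 - <<'E'
from h import *
s=r.snapshot("scene");p=s["pixels"].copy()
cv2.imwrite("pics/e.png",p)
w=r.snapshot("wrist")["pixels"];cv2.imwrite("pics/e.png",np.hstack([cv2.resize(p,(400,300)),cv2.resize(w,(400,300))]))
print(r.get_state()["contact_force"])
E
```

```text
[0.70433688 0.66459941 0.33771197]
```

View pics/e.png

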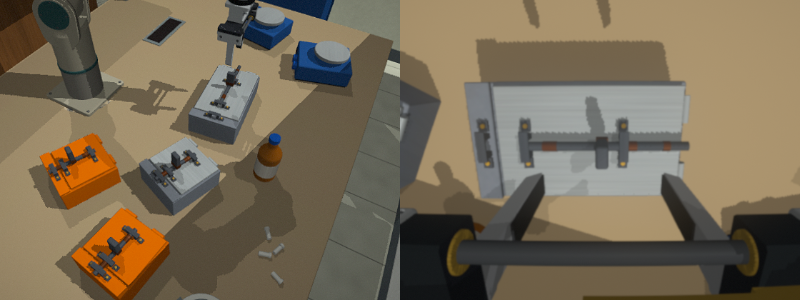

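The bolt is out of the keeper, with its tab beside the hinge-side guide at wrist-view (602,150). The bottle at (268,158) and the short chest's bolt at (180,160) are unchanged, and the gripper is clear. Handing in.

```bash
python3 -c "
from rig import r
print(r.close_job())"
```

```text
the job is handed in; nothing more can be done
None
```

I worked the long chest's bolt out in three strokes (about 24, 45 and 68 mm, pushed back to under about 2 mm after each of the first two), let go and handed the job in; the short bolt and bottle looked untouched in the last picture, and no verdict was returned.

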